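# Lock a keyed die insert into its carrier with a draw latch

### The job

Put the steel insert with the two side lugs onto the notched seat of the die carrier so that each lug drops fully into the notch of its own width, then swing the hold-down bar down over it. Then flip the latch's wire loop over so that it hooks behind the keeper lip on the bar, and press the latch lever back and down past centre until it lies flat and the bar is drawn tight. Leave everything else on the bench where it is.

Things in the scene. Friction and masses are not known exactly. Their poses are not given: they have to be found in the camera images.
- carrier: Grey die carrier fixed to the bench: base plate 110 x 350 x 12 mm (y -225 to +125) with, along its own y, hinge post (+y end; x +-32, y 83 to 109, 92 mm high), seat, latch pedestal (-y end; x +-25, y -215 to -120, top at 70 mm). Origin on the bench under the seat's centre, z up, x roughly away from the robot.
- seat (a point): Centre of the seat's top face, 32 mm above the bench, axes as the carrier. Seat: dark steel block 84 x 84 mm. Notches open to the top and outwards, 10 mm deep, inner end 28.5 mm from the centre: 25 mm wide (in y) in its +x edge, 17 mm wide in its -x edge.
- insert: Loose steel insert, 0.35 to 0.55 kg: round flange 58 mm across (z 8 to 20) with a hub to grip, 26 mm in x, 34 mm in y, z 20 to 50; lugs stick out at +x (20 mm wide) and -x (12 mm wide), 26 to 38 mm from the axis, z 0 to 20. Origin on the axis at the lugs' undersides, on which it stands. Seated: axes as the carrier, origin 24 mm above the bench; play 2.5 mm.
- wide_lug (a point): Middle of the insert's wide lug, 34 mm from its axis along its own +x, 8 mm above its origin. It fits only the seat's wide notch (+x side of the carrier). The lugs reach 8 mm below the flange; their lowest 4 mm are 3 mm narrower and start 31 mm from the axis.
- bar (a joint): Angle of the hold-down bar, rad: 0 = closed, level over the insert; 1.6 to 1.9 at the start = standing up; stop at 2.1. Stiff hinge: it stays where left near upright; lower, it sinks shut slowly by itself (pushing at its end takes under 3 N). It cannot reach 0 over an insert that is not fully seated.
- bar_hinge (a point): Axis of the bar's hinge (along the carrier's x), at carrier y +95 mm, z 80.5 mm. The steel bar is 40 mm wide (x) and 10 mm thick, symmetric about the hinge level, and reaches 172 mm from the hinge. At angle a the bar points from the hinge along (0, -cos a, sin a) in the carrier's axes.
- bar_end (a point): Middle of the free end face of the bar, 172 mm from the hinge.
- keeper (a point): Where the middle of the loop's end bar lies when hooked: 157 mm from the hinge along the bar, on the hinge side of the keeper lip, 3.5 mm above the bar's top. Lip: upright plate on the bar's top, 36 mm wide (x), 5 mm thick, 12 mm high, its middle 163 mm from the hinge. Axes as the bar (closed: as the carrier).
- lever (a joint): Angle of the latch lever, rad: 0 = flat (a stop), handle to the carrier's -y; 1.8 to 2.1 at the start = raised, leaning towards the bar. It stays where left while the loop is slack. With the loop hooked, this comes tight at about 0.9, pushing then takes up to 4 N at the tip, and below about 0.2 it is past centre and held down.
- lever_pivot (a point): Axis of the lever (along the carrier's x) at carrier y -137 mm, z 79 mm. The steel lever is 24 mm wide, 5 mm thick, reaches 70 mm from the pivot; at angle a its handle points along (0, -cos a, sin a) in the carrier's axes.
- lever_tip (a point): End of the lever's handle, 70 mm from the pivot.
- loop (a joint): Angle of the wire loop in the lever, rad: from its pin the loop points at (joint loop minus joint lever) above the carrier's +y. About 4.1 (a stop) at the start = tipped back past upright, leaning to -y. It swings freely: pushed over upright towards +y it falls forward by itself. Hooked, it reads nearly the lever angle; locked, about 0.2.
- draw (a joint): Stretch of the loop's spring, m: 0 slack, about 0.005 when the latch is locked (6 N per mm).
- loop_end (a point): Middle of the loop's end bar. U of steel wire, arms 50 mm apart (x), wire 6 to 8 mm; end bar 7 mm thick, along x, 87 mm (slack) from the loop's pin, which is in the lever 16 mm from the pivot and, lever raised, 15 to 16 mm above the pivot. Then the slack loop reaches 9 to 15 mm past the keeper point. The lever passes between its arms.
- blank: Bystander: a look-alike insert without lugs (flange 58 mm in diameter, 42 mm high with its hub). Leave it. Origin under its centre.
- punch: Bystander: dark steel punch standing upright, 28 mm across, 60 mm high. Origin under its centre.
- die_ring: Bystander: steel ring 52 mm across, 24 mm high. Origin under its centre.
- offcut: Bystander: dark flat steel 50 x 120 x 10 mm. Origin under its centre.
- oil: Bystander: white plastic bottle, 52 mm across, 130 mm high. Origin under its centre.
- wrench: Bystander: wrench lying on the bench.
- driver: Bystander: screwdriver lying on the bench.
Not all that is in view belongs to the job. What is shaped like the insert but purple is not meant.

How it is judged:
On the way, in this order (a step that is already met when the one before it is completed fails the run):
1. the insert is seated, each lug in its notch (horizontal distance between insert and seat below 0.005 m and z of insert in the frame of seat below -0.006 m and x of wide_lug in the frame of seat above 0.025 m and angle between insert's own z axis and vertical below 0.06 rad), for 0.2 s.
2. the hold-down bar is closed over the insert (value of joint bar below 0.03 rad), for 0.2 s.
3. the loop lies hooked behind the keeper lip (value of joint bar below 0.03 rad and z of loop_end in the frame of keeper below 0.005 m and y of loop_end in the frame of keeper between -0.003 and 0.025 m), for 0.2 s.
4. the lever is flat past centre and the loop is tight (value of joint lever below 0.08 rad and value of joint draw above 0.003 m), for 0.2 s.
At the end, for the whole second after the job is handed in: Insert seated at rest (centre within 5 mm, origin 6 mm or more below the seat's top, within 0.06 rad of upright, wide lug at +x); bar below 0.03 rad; loop end at most 5 mm above the keeper point and -3 to +5 mm from it along y; lever below 0.08 rad; loop stretched over 3 mm (all of step 1 and all of step 4 and value of joint bar below 0.03 rad and z of loop_end in the frame of keeper below 0.005 m and y of loop_end in the frame of keeper between -0.003 and 0.005 m and linear speed of insert below 0.02 m/s); the robot touches nothing.
It fails at once if a bystander is moved by more than 30 mm (distance of any of blank, punch, die_ring, offcut, oil, wrench, driver from where it was at the start of the episode above 0.03 m).
It also fails if it takes over 69 s, if anything falls off the work surface, if the arm or the gripper's body presses on something with over 40 N, if the wrist force passes 120 N, or if a joint passes its speed limit or range.

### The arm

A 6-joint arm with a two-finger parallel gripper is mounted at the origin on the work surface. World frame = base frame: x ahead of the robot, y to its left, z up, the work surface at z = 0. Lengths are in m, angles in rad, forces in N, time in s.
With the tool pointing down it reaches from about 0.3 to 0.95 m from the base axis. Payload 3.1 kg.
Tool frame: the origin (TCP) lies midway between the tips of the shut fingers; the grasp point (between the pads) lies 19 mm behind it (manip.hold_point_z is the distance from the TCP to the grasp point, in m); z points along the fingers, y is the direction in which the jaws open and shut (so a half turn about z gives the same grasp; the last joint's range is limited). The gripper opens to 85 mm and grips with 20 to 120 N. Pads are 22 mm wide; open, the fingers measure 114 mm over their backs; the gripper's body (76 mm by 85 mm) begins 54 mm behind the grasp point. The pads swing forward as they close: fully open they stand 13 mm farther back than shut.
Start: joints at [-1.207, 0.308, 1.634, -0, 1.2, -0.07], TCP at [0.263, -0.567, 0.231] pointing down, gripper open.
Joint ranges: [-3.06, 3.06], [-0.79, 1.96], [0.05, 2.63], [-1.19, 4.34], [0.05, 2.64], [-2.94, 2.94]. Speed limits (rad/s): [2.79, 2.79, 3.14, 3.14, 3.14, 3.14].

### API

Orientations are given as a 3x3 rotation matrix whose columns are the frame's x, y, z axes.
In Python, from workcell import manip, vision, job_done gives the robot as it stands. The module is installed in compiled form; this text tells all that it offers.
- The arm moves only by the tool servo_tool, never from a script. Its argument "rows" is a list of rows, each an object of numbers: "x", "y", "z": the shift along the world's x, y, z in units of 30 mm (1.0 is 30 mm); "spin": the turn about the world's z in units of 10 degrees (1.0 is 10 degrees). A call has 1 to 12 rows; each row shifts and turns the pose as measured when the row begins; what a row does not reach is not made up. A row lasts 1/8 s, in which the tool goes at most 62.5 mm and 10.7 degrees, less where a joint would pass 70% of its speed; a pose out of reach is approached as far as the arm can. A call is refused whole if a number of a shift passes 1 or a number of a turn 1, either way. A call with a gripper value outside its range is refused whole. "fingers" is the closure, from 0 (fully open) to 1 (shut), set as the call begins (left out, the last holds). The fingers move at their own pace and stop on an object; the grip force is fixed at half the most. Time passes only in rows, so rows that do not move let the fingers close. It gives the time, the measured TCP pose, the force and the opening at its end, in the units of the state.
- manip.read_state(): the state, without advancing time (a new reading comes with each control period).
- vision.read_camera(name): name is "side" or "top" or "wrist"; returns the picture (384x512x3 uint8, red, green, blue); there is no depth.
- vision.camera_model(name): a dict with "intrinsics" (3x3 intrinsics, pixels), "R" (3x3) and "t" (3): a world point X has camera coordinates R X + t; the wrist camera has in their place "hand_eye" (4x4, takes a point from camera to tool coordinates, whose origin is the TCP and whose axes are the flange's). Camera axes: x right, y down, z forward; pixel columns grow to the right and rows downward; lengths in m; the calibration is good to about 2 mm. The wrist camera is an equidistant fisheye: a pixel r from the principal point sees the ray r / f radians off the axis. A picture is of the moment at which its call begins: read the wrist's pose just before it. camera_model takes no time and is no camera call.
- job_done(): hands the job in, once; it reports no verdict.
The state is a dict: "time": time; "joint_pos": joint angles; "joint_vel": joint speeds; "joint_efforts": joint torques, N m; "tcp_pos": TCP position; "eef_rot": TCP orientation; "wrist_force": force on the tool from outside, world axes, zero at the start; "torque": the same for the moment, N m; "grip_width": finger opening in m.
Only numpy, scipy, OpenCV 4.12 (cv2) and the standard library are available. Lean on these libraries where they do the work, as an engineer would, in place of code of your own. Each camera call takes 0.05 s, during which the arm holds its last target.

## Working session

There is one attempt and no reset: what is moved stays moved. The work goes in short steps, Python scripts to look and compute and a tool call to move; the robot and the scene stay as the last step left them, time stands still between calls to the robot, and variables do not carry over. Pictures are saved under pics/ and viewed, and the job is handed in when it is done.

Besides the shell and the picture viewer there is one more tool, called as a command line: name --argument value ..., lists and objects as JSON in quotes. servo_tool: Moves the arm, as the interface text tells. Its arguments: {"type":"object","properties":{"rows":{"type":"array"},"fingers":{"type":"number"}},"required":["rows"]}

```bash
mkdir -p pics
cat > h.py <<'E'
import numpy as np, cv2
from workcell import manip, vision, job_done
def snap(n,f):
    s=manip.read_state(); im=vision.read_camera(n); cv2.imwrite(f'pics/{f}.png',im[:,:,::-1]); return im,s
def ray(n,u,v,s=None):
    m=vision.camera_model(n); K=np.array(m['intrinsics'])
    if n!='wrist':
        R=np.array(m['R']);t=np.array(m['t'])
        d=R.T@np.linalg.inv(K)@np.array([u,v,1.]); return -R.T@t, d/np.linalg.norm(d)
    x=(u-K[0,2])/K[0,0]; y=(v-K[1,2])/K[1,1]; r=np.hypot(x,y)
    d=np.array([np.sin(r)*x/r if r else 0,np.sin(r)*y/r if r else 0,np.cos(r)])
    H=np.array(m['hand_eye']); Rt=np.array(s['eef_rot']); p=np.array(s['tcp_pos'])
    return p+Rt@H[:3,3], Rt@H[:3,:3]@d
def onz(n,u,v,z,s=None):
    o,d=ray(n,u,v,s); return o+d*(z-o[2])/d[2]
def proj(n,X,s=None):
    m=vision.camera_model(n); K=np.array(m['intrinsics']); X=np.asarray(X,float)
    if n!='wrist':
        c=np.array(m['R'])@X+np.array(m['t']); p=K@c; return p[:2]/p[2]
    H=np.array(m['hand_eye']); Rt=np.array(s['eef_rot'])
    q=Rt.T@(X-np.array(s['tcp_pos'])); c=H[:3,:3].T@(q-H[:3,3])
    th=np.arctan2(np.hypot(c[0],c[1]),c[2]); ph=np.arctan2(c[1],c[0])
    return np.array([K[0,2]+K[0,0]*th*np.cos(ph),K[1,2]+K[1,1]*th*np.sin(ph)])
def tri(a,b):
    (o1,d1),(o2,d2)=a,b
    A=np.stack([d1,-d2],1); k=np.linalg.lstsq(A,o2-o1,rcond=None)[0]
    p,q=o1+k[0]*d1,o2+k[1]*d2; return (p+q)/2,np.linalg.norm(p-q)
def big(im,f,x0,y0,x1,y1,k):
    c=cv2.resize(im[y0:y1,x0:x1],None,fx=k,fy=k,interpolation=cv2.INTER_CUBIC); cv2.imwrite(f'pics/{f}.png',c[:,:,::-1])
E
python3 - <<'E'
from h import *
np.set_printoptions(precision=4,suppress=True)
for n in('side','top','wrist'):
    im,s=snap(n,n+'0'); print(n,vision.camera_model(n))
print(s)
E
```

```text
side {'intrinsics': array([[453.6486,   0.    , 260.5734],
       [  0.    , 453.6486, 195.2774],
       [  0.    ,   0.    ,   1.    ]]), 'R': array([[ 0.9979, -0.063 ,  0.0128],
       [-0.0323, -0.6644, -0.7466],
       [ 0.0555,  0.7447, -0.6651]]), 't': array([-0.5526,  0.1013,  1.5737])}
top {'intrinsics': array([[453.7531,   0.    , 257.957 ],
       [  0.    , 453.7531, 189.6056],
       [  0.    ,   0.    ,   1.    ]]), 'R': array([[-0.0073, -0.9998,  0.0168],
       [-0.999 ,  0.0065, -0.0445],
       [ 0.0444, -0.0171, -0.9989]]), 't': array([0.0168, 0.5294, 1.4048])}
wrist {'intrinsics': array([[297.3186,   0.    , 258.2085],
       [  0.    , 297.3186, 189.855 ],
       [  0.    ,   0.    ,   1.    ]]), 'hand_eye': array([[ 0.0003, -0.9651, -0.2618,  0.0667],
       [ 1.    ,  0.0003, -0.0001,  0.0002],
       [ 0.0002, -0.2618,  0.9651, -0.1431],
       [ 0.    ,  0.    ,  0.    ,  1.    ]])}
{'time': 0.1, 'joint_pos': array([-1.2067,  0.309 ,  1.6351,  0.    ,  1.1997, -0.0697]), 'joint_vel': array([-0.0003, -0.0025, -0.0042, -0.0015,  0.0008, -0.0007]), 'joint_efforts': array([ -0.0006, -41.6408, -27.7644,  -0.0001,   0.004 ,   0.    ]), 'tcp_pos': array([ 0.2624, -0.5664,  0.2301]), 'eef_rot': array([[ 0.9074,  0.4204, -0.0008],
       [ 0.4204, -0.9074,  0.002 ],
       [ 0.0002, -0.0022, -1.    ]]), 'wrist_force': array([-0.3847,  0.337 , -0.4162]), 'torque': array([ 0.0377, -0.0065, -0.0075]), 'grip_width': 0.08556427120271803}
```

View pics/side0.png

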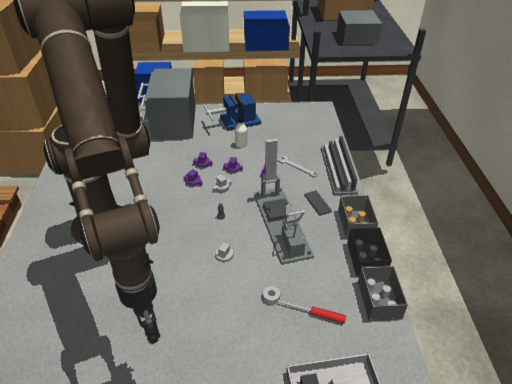

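View pics/top0.png

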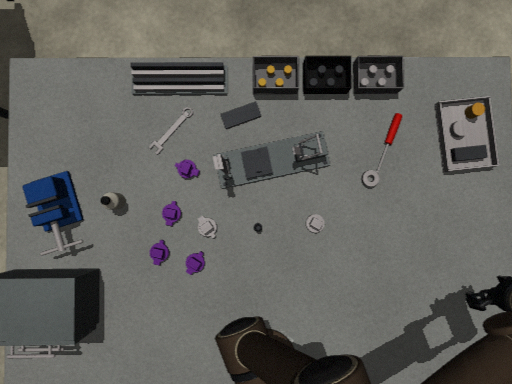

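View pics/wrist0.png

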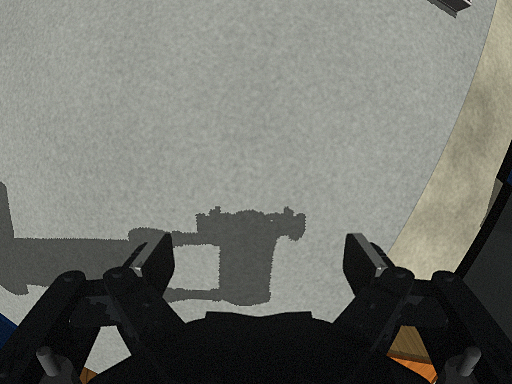

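Candidates in the top view are grey (207,227), grey (315,224), and purple (188,169), (172,213), (159,252), (195,262). I'll crop in to choose between them.

Run:
```python
from h import *
im=cv2.imread('pics/top0.png')[:,:,::-1]
a=cv2.resize(im[205:250,185:235],None,fx=8,fy=8,interpolation=cv2.INTER_CUBIC)
b=cv2.resize(im[205:250,290:340],None,fx=8,fy=8,interpolation=cv2.INTER_CUBIC)
cv2.imwrite('pics/c1.png',np.hstack([a,b])[:,:,::-1])
big(im,'c2',205,120,335,195,6)
np.set_printoptions(precision=4,suppress=True)
for u,v in[(207,227),(315,224),(257,164)]: print(onz('top',u,v,.03))
```

```text
[0.415  0.1704 0.03  ]
[ 0.4216 -0.1614  0.03  ]
[0.6079 0.0158 0.03  ]
```

View pics/c1.png

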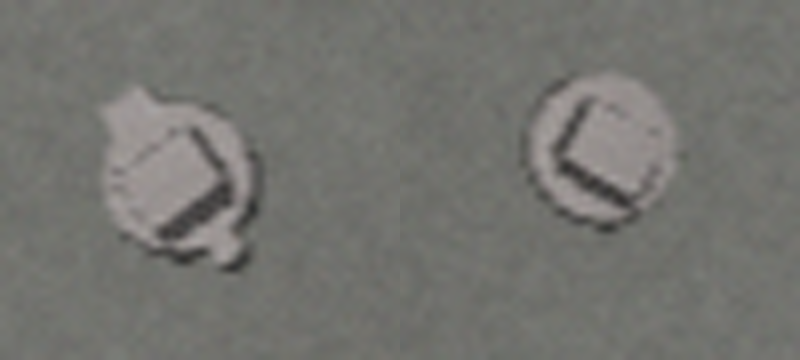

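View pics/c2.png

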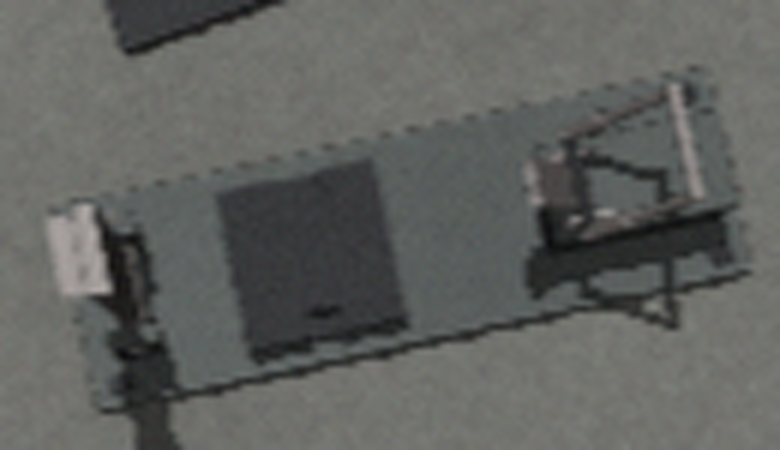

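The insert is the grey one at (207,227): its wide lug points up-left and its narrow lug down-right. The grey one at (315,224) has no lugs, so it is the blank. The rest are purple.

The carrier seat is at (257,164), yawed about 12°. I'll move towards the insert.

servo_tool --rows '[{"x": 0.2, "y": 1}, {"x": 0.2, "y": 1}, {"x": 0.2, "y": 1}, {"x": 0.2, "y": 1}, {"x": 0.2, "y": 1}, {"x": 0.2, "y": 1}, {"x": 0.2, "y": 1}, {"x": 0.2, "y": 1}, {"x": 0.2, "y": 1, "spin": 0.3}, {"x": 0.2, "y": 1, "spin": 0.3}, {"x": 0.2, "y": 1, "spin": 0.3}, {"x": 0.2, "y": 1, "spin": 0.3}]' --fingers 0

```text
$.rows[0]: bad value
```

servo_tool --rows '[{"x": 0.2, "y": 0.98, "z": 0.0, "spin": 0.0}, {"x": 0.2, "y": 0.98, "z": 0.0, "spin": 0.0}, {"x": 0.2, "y": 0.98, "z": 0.0, "spin": 0.0}, {"x": 0.2, "y": 0.98, "z": 0.0, "spin": 0.0}, {"x": 0.2, "y": 0.98, "z": 0.0, "spin": 0.0}, {"x": 0.2, "y": 0.98, "z": 0.0, "spin": 0.0}, {"x": 0.2, "y": 0.98, "z": 0.0, "spin": 0.0}, {"x": 0.2, "y": 0.98, "z": 0.0, "spin": 0.0}, {"x": 0.2, "y": 0.98, "z": 0.0, "spin": 0.3}, {"x": 0.2, "y": 0.98, "z": 0.0, "spin": 0.3}, {"x": 0.2, "y": 0.98, "z": 0.0, "spin": 0.3}, {"x": 0.2, "y": 0.98, "z": 0.0, "spin": 0.3}]' --fingers 0

```text
time: 1.65
tcp_pos: [0.3332, -0.2018, 0.2261]
eef_rot: [[0.799, 0.601, -0.004], [0.601, -0.799, 0.006], [0.0, -0.008, -1.0]]
wrist_force: [0.7, 0.7, -0.2]
grip_width: 0.0851
```

servo_tool --rows '[{"x": 0.22, "y": 1.0, "z": -0.2, "spin": 0.0}, {"x": 0.22, "y": 1.0, "z": -0.2, "spin": 0.0}, {"x": 0.22, "y": 1.0, "z": -0.2, "spin": 0.0}, {"x": 0.22, "y": 1.0, "z": -0.2, "spin": 0.0}, {"x": 0.22, "y": 1.0, "z": -0.2, "spin": 0.0}, {"x": 0.22, "y": 1.0, "z": -0.2, "spin": 0.0}, {"x": 0.22, "y": 1.0, "z": -0.2, "spin": 0.0}, {"x": 0.22, "y": 1.0, "z": -0.2, "spin": 0.0}, {"x": 0.22, "y": 1.0, "z": -0.2, "spin": 0.0}, {"x": 0.22, "y": 1.0, "z": -0.2, "spin": 0.0}, {"x": 0.22, "y": 1.0, "z": -0.2, "spin": 0.0}, {"x": 0.22, "y": 1.0, "z": -0.2, "spin": 0.0}]'

```text
time: 3.15
tcp_pos: [0.412, 0.1706, 0.1513]
eef_rot: [[0.799, 0.602, -0.002], [0.602, -0.799, 0.005], [0.001, -0.005, -1.0]]
wrist_force: [0.6, -0.3, 0.1]
grip_width: 0.0855
```

Run:
```python
from h import *
im,s=snap('wrist','w1'); print(s['tcp_pos'],s['time'],s['eef_rot'])
im,s=snap('top','t1')
```

```text
[0.41196506 0.17062397 0.15130551] 3.15 [[ 0.79877318  0.60162759 -0.00237536]
 [ 0.6016313  -0.79875852  0.00495978]
 [ 0.0010866  -0.00539083 -0.99998488]]
```

View pics/w1.png

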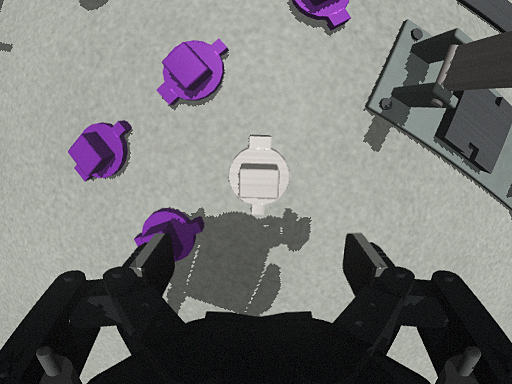

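Run:
```python
from h import *
im=cv2.imread('pics/w1.png')[:,:,::-1]
big(im,'w1c',215,125,305,225,6)
```

```text
(no output)
```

View pics/w1c.png

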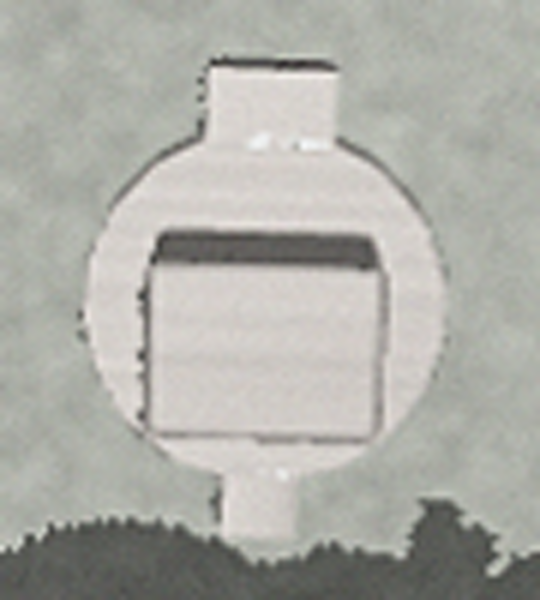

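Run:
```python
from h import *
np.set_printoptions(precision=4,suppress=True)
import json
s=dict(tcp_pos=[0.41196506,0.17062397,0.15130551],eef_rot=[[0.79877318,0.60162759,-0.00237536],[0.6016313,-0.79875852,0.00495978],[0.0010866,-0.00539083,-0.99998488]])
f=lambda x,y,z:onz('wrist',215+(x+.5)/6-.5,125+(y+.5)/6-.5,z,s)
q=[f(152,265,.05),f(382,267,.05),f(378,438,.05),f(150,433,.05)]
print(np.mean(q,0),[np.linalg.norm(q[i]-q[i-1]) for i in range(4)])
wl=(f(212,68,.02)+f(337,68,.02))/2; nl=(f(222,536,.02)+f(295,536,.02))/2
d=wl-nl; print(wl,nl,(wl+nl)/2,np.linalg.norm(d),np.degrees(np.arctan2(d[1],d[0])))
print('tcp yaw',np.degrees(np.arctan2(.60163,.79877)))
# hub edge direction
e=q[0]+q[3]-q[1]-q[2]; print(np.degrees(np.arctan2(e[1],e[0]))-90)
# carrier plate from top
im=cv2.imread('pics/top0.png')
hsv=cv2.cvtColor(im,cv2.COLOR_BGR2HSV)
for p in[(240,175),(285,155),(300,180),(257,160)]: print(p,im[p[1],p[0]],hsv[p[1],p[0]])
```

```text
[0.4171 0.1742 0.05  ] [np.float64(0.024469158171964666), np.float64(0.03213376567039832), np.float64(0.02490854599601625), np.float64(0.03263797713349945)]
[0.4479 0.1958 0.02  ] [0.3858 0.1521 0.02  ] [0.4168 0.174  0.02  ] 0.07595168987685763 35.12576239020933
tcp yaw 36.986896166981325
36.17446895771835
(240, 175) [103 103  97] [ 90  15 103]
(285, 155) [90 93 89] [68 11 93]
(300, 180) [112 118 116] [ 40  13 118]
(257, 160) [59 56 55] [113  17  59]
```

servo_tool --rows '[{"x": 0.17, "y": 0.12, "z": -0.5, "spin": -0.13}, {"x": 0.0, "y": 0.0, "z": -0.8, "spin": 0.0}, {"x": 0.0, "y": 0.0, "z": -0.8, "spin": 0.0}, {"x": 0.0, "y": 0.0, "z": -0.8, "spin": 0.0}, {"x": 0.0, "y": 0.0, "z": -0.5, "spin": 0.0}, {"x": 0.0, "y": 0.0, "z": -0.3, "spin": 0.0}, {"x": 0.0, "y": 0.0, "z": 0.0, "spin": 0.0}]'

```text
time: 4.12
tcp_pos: [0.417, 0.1719, 0.0381]
eef_rot: [[0.81, 0.586, -0.002], [0.586, -0.81, 0.004], [0.001, -0.004, -1.0]]
wrist_force: [-0.7, -0.0, 0.1]
grip_width: 0.0858
```

servo_tool --rows '[{"x": 0.0, "y": 0.07, "z": -0.5, "spin": 0.0}, {"x": 0.0, "y": 0.0, "z": 0.0, "spin": 0.0}]'

```text
time: 4.38
tcp_pos: [0.4182, 0.1744, 0.0232]
eef_rot: [[0.81, 0.586, 0.001], [0.586, -0.81, 0.004], [0.003, -0.003, -1.0]]
wrist_force: [-1.0, 0.8, 0.3]
grip_width: 0.0853
```

servo_tool --rows '[{"x": 0.0, "y": 0.0, "z": 0.0, "spin": 0.0}, {"x": 0.0, "y": 0.0, "z": 0.0, "spin": 0.0}, {"x": 0.0, "y": 0.0, "z": 0.0, "spin": 0.0}, {"x": 0.0, "y": 0.0, "z": 0.0, "spin": 0.0}, {"x": 0.0, "y": 0.0, "z": 0.0, "spin": 0.0}]' --fingers 1

```text
time: 5.0
tcp_pos: [0.4191, 0.175, 0.0242]
eef_rot: [[0.81, 0.586, 0.002], [0.586, -0.81, 0.005], [0.005, -0.003, -1.0]]
wrist_force: [1.4, 0.6, -0.7]
grip_width: 0.0329
```

Run:
```python
from h import *
print(manip.read_state())
```

```text
{'time': 5.0, 'joint_pos': array([0.29671782, 0.31052942, 2.14900543, 0.00642789, 0.67830959,
       1.23642326]), 'joint_vel': array([-0.00072468, -0.00234982,  0.00164328,  0.00078267, -0.00254868,
        0.0001188 ]), 'joint_efforts': array([-1.63984012e-03, -3.20209873e+01, -1.78321928e+01, -6.36591401e-03,
        3.37814516e-02, -1.70982024e-02]), 'tcp_pos': array([0.41906178, 0.17495148, 0.024179  ]), 'eef_rot': array([[ 0.81031699,  0.58598682,  0.00241475],
       [ 0.58597163, -0.81031641,  0.00495593],
       [ 0.00486082, -0.0026009 , -0.9999848 ]]), 'wrist_force': array([ 1.35188022,  0.62819611, -0.69821806]), 'torque': array([0.01531837, 0.03669033, 0.00322257]), 'grip_width': 0.03290390231773017}
```

servo_tool --rows '[{"x": 0.0, "y": 0.0, "z": 0.7, "spin": 0.0}, {"x": 0.0, "y": 0.0, "z": 0.9, "spin": 0.0}, {"x": 0.0, "y": -0.3, "z": 0.9, "spin": -0.5}, {"x": 0.0, "y": -0.9, "z": 0.9, "spin": -0.8}, {"x": 0.2, "y": -0.9, "z": 0.7, "spin": -0.8}, {"x": 0.5, "y": -0.9, "z": 0.0, "spin": -0.3}, {"x": 0.5, "y": -0.9, "z": 0.0, "spin": 0.0}, {"x": 0.5, "y": -0.9, "z": 0.0, "spin": 0.0}, {"x": 0.3, "y": -0.5, "z": 0.0, "spin": 0.0}, {"x": 0.0, "y": 0.0, "z": 0.0, "spin": 0.0}]'

```text
time: 6.25
tcp_pos: [0.4701, 0.0098, 0.1432]
eef_rot: [[0.981, 0.193, -0.013], [0.193, -0.981, 0.006], [-0.012, -0.008, -1.0]]
wrist_force: [-1.1, 0.1, -4.1]
grip_width: 0.0331
```

Run:
```python
from h import *
im,s=snap('wrist','w2'); print({k:s[k] for k in('tcp_pos','eef_rot','time','grip_width','wrist_force')})
import pickle; pickle.dump(s,open('w2.pkl','wb'))
```

```text
{'tcp_pos': array([0.47014004, 0.00982323, 0.14319767]), 'eef_rot': array([[ 0.98106551,  0.1932338 , -0.01308328],
       [ 0.19332433, -0.98111633,  0.00603811],
       [-0.01166945, -0.00845309, -0.99989618]]), 'time': 6.25, 'grip_width': 0.03310789086720487, 'wrist_force': array([-1.09336472,  0.14277403, -4.08458897])}
```

View pics/w2.png

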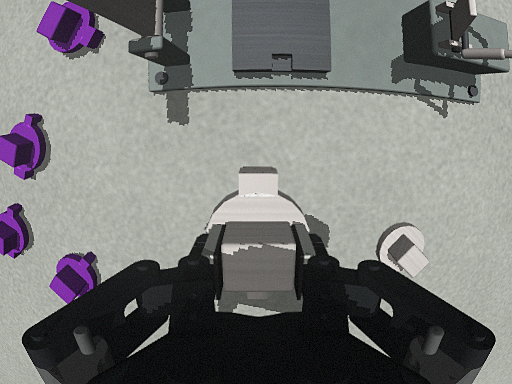

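servo_tool --rows '[{"x": 0.8, "y": 0.0, "z": 0.1, "spin": 0.0}, {"x": 0.6, "y": 0.0, "z": 0.1, "spin": 0.0}, {"x": 0.0, "y": 0.0, "z": 0.0, "spin": 0.0}]'

```text
time: 6.68
tcp_pos: [0.5084, 0.0138, 0.1473]
eef_rot: [[0.98, 0.196, -0.021], [0.196, -0.981, 0.009], [-0.019, -0.012, -1.0]]
wrist_force: [-0.9, 0.3, -3.6]
grip_width: 0.0326
```

Run:
```python
from h import *
im,s=snap('wrist','w3'); print({k:s[k] for k in('tcp_pos','eef_rot','time','grip_width','wrist_force')})
import pickle; pickle.dump(s,open('w3.pkl','wb'))
big(im,'w3c',130,0,400,200,3)
```

```text
{'tcp_pos': array([0.50835077, 0.01382455, 0.14728351]), 'eef_rot': array([[ 0.9803615 ,  0.19611905, -0.02070406],
       [ 0.19632809, -0.98050073,  0.00857954],
       [-0.01861774, -0.01247584, -0.99974884]]), 'time': 6.675, 'grip_width': 0.03260649365495121, 'wrist_force': array([-0.92889828,  0.31516736, -3.63364139])}
```

View pics/w3c.png

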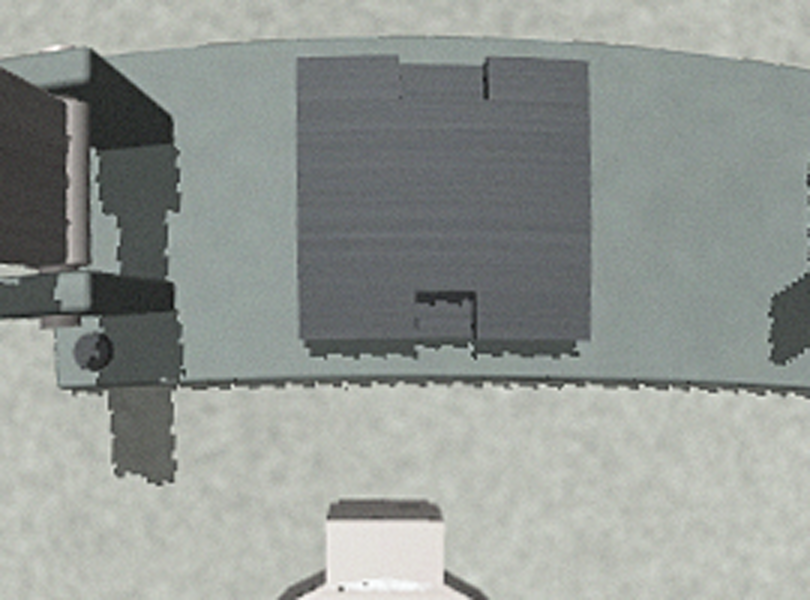

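```bash
cat > seat.py <<'E'
from h import *
import pickle
np.set_printoptions(precision=4,suppress=True)
s=pickle.load(open('w3.pkl','rb'))
f=lambda x,y,z:onz('wrist',130+(x+.5)/3-.5,(y+.5)/3-.5,z,s)
q=np.array([f(297,58,.032),f(588,62,.032),f(590,341,.032),f(299,338,.032)])
c=q.mean(0); print('seat',c,[np.linalg.norm(q[i]-q[i-1]) for i in range(4)])
ex=q[0]+q[1]-q[2]-q[3]; ey=q[0]+q[3]-q[1]-q[2]
print('yaw',np.degrees(np.arctan2(ex[1],ex[0])),np.degrees(np.arctan2(ey[1],ey[0]))-90)
wn=(f(400,60,.032)+f(488,60,.032))/2; nn=(f(416,338,.032)+f(475,339,.032))/2
d=wn-nn; print(wn,nn,(wn+nn)/2,np.linalg.norm(d),np.degrees(np.arctan2(d[1],d[0])), np.linalg.norm(f(400,60,.032)-f(488,60,.032)))
# insert held: lug top outer edge
R=s['eef_rot']; p=s['tcp_pos']
for y,z in((519,p[2]-.004),):
    a=f(328,y,z);b=f(443,y,z); m=(a+b)/2; print('lug',m,R.T@(m-p),np.linalg.norm(a-b), R.T@(a-b))
E
python3 seat.py
python3 - <<'E'
import sys; sys.path.insert(0,'.')
from h import *
im=cv2.imread('pics/w3.png')[:,:,::-1]
import os; os.chdir('.'); big(im,'w3d',190,150,330,330,4)
E
```

```text
seat [0.6148 0.0194 0.032 ] [np.float64(0.08329464498015673), np.float64(0.0837540547837001), np.float64(0.08372283892208694), np.float64(0.08391660524385734)]
yaw 11.754385229684873 11.55310148688784
[0.6545 0.0276 0.032 ] [0.5737 0.0109 0.032 ] [0.6141 0.0193 0.032 ] 0.08256497255648643 11.634229960070844 0.02513550512298891
lug [0.5435 0.0209 0.1433] [ 0.0359 -0.      0.0033] 0.019307247700157733 [-0.0001 -0.0193  0.0002]
```

View pics/w3d.png

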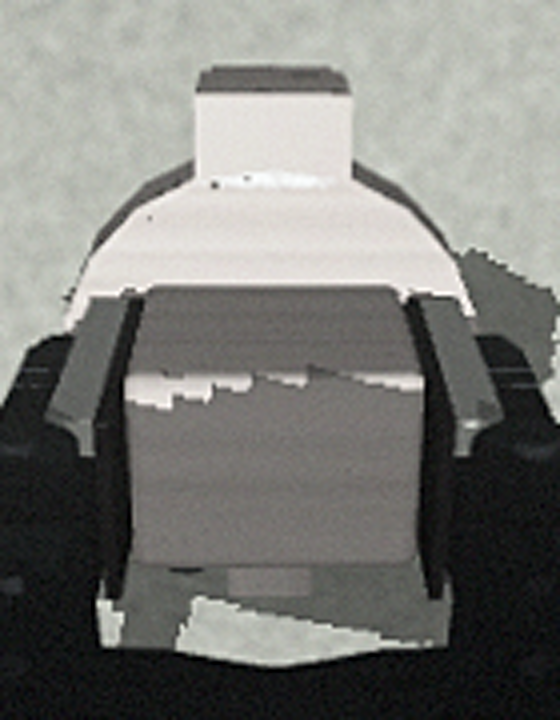

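servo_tool --rows '[{"x": 0.8, "y": 0.0, "z": 0.0, "spin": 0.03}, {"x": 1.0, "y": 0.05, "z": -0.2, "spin": 0.0}, {"x": 1.0, "y": 0.05, "z": -0.5, "spin": 0.0}, {"x": 0.6, "y": 0.05, "z": -0.7, "spin": 0.0}, {"x": 0.1, "y": 0.0, "z": -0.5, "spin": 0.0}, {"x": 0.0, "y": 0.0, "z": 0.0, "spin": 0.0}]'

```text
time: 7.48
tcp_pos: [0.6036, 0.0227, 0.0848]
eef_rot: [[0.978, 0.205, -0.038], [0.206, -0.979, 0.01], [-0.035, -0.018, -0.999]]
wrist_force: [-0.5, -0.2, -4.7]
grip_width: 0.0331
```

Run:
```python
from h import *
im,s=snap('wrist','w4'); print({k:s[k] for k in('tcp_pos','eef_rot','time','grip_width','wrist_force')})
import pickle; pickle.dump(s,open('w4.pkl','wb'))
big(im,'w4c',160,80,360,260,4)
```

```text
{'tcp_pos': array([0.60360626, 0.02274951, 0.08481278]), 'eef_rot': array([[ 0.97792919,  0.20539061, -0.03833011],
       [ 0.20591068, -0.97851855,  0.0101108 ],
       [-0.03543006, -0.01778022, -0.99921398]]), 'time': 7.475, 'grip_width': 0.03311721075513245, 'wrist_force': array([-0.50013504, -0.17492417, -4.74432547])}
```

View pics/w4c.png

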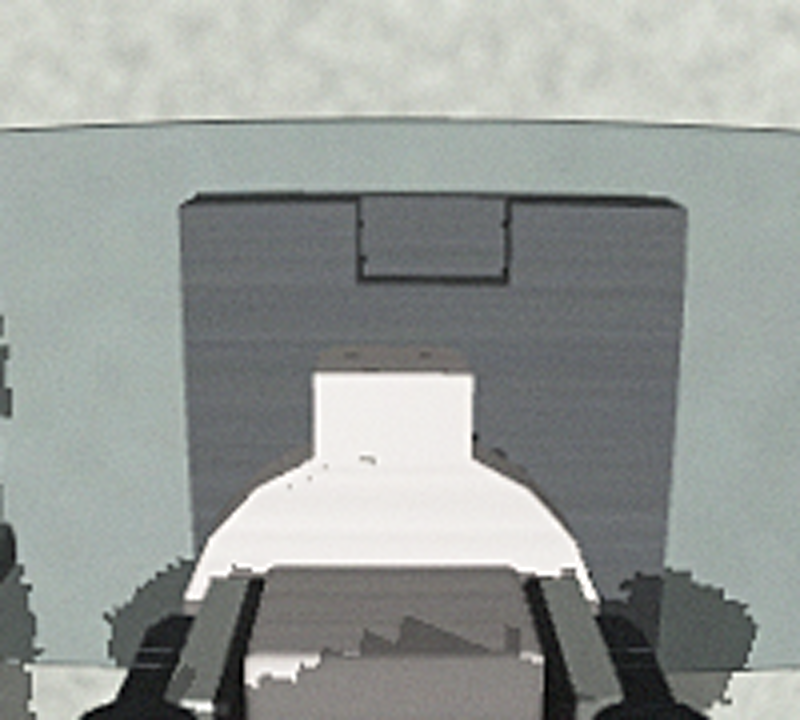

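```bash
cat > s4.py <<'E'
from h import *
import pickle
np.set_printoptions(precision=4,suppress=True)
s=pickle.load(open('w4.pkl','rb')); R=s['eef_rot'];p=s['tcp_pos']
f=lambda x,y,z:onz('wrist',160+(x+.5)/4-.5,80+(y+.5)/4-.5,z,s)
a,b=f(360,278,.022),f(508,282,.022)  # bottom edges of inner wall? 
print('inner wall z.022',(a+b)/2,np.linalg.norm(a-b))
a,b=f(360,272,.032),f(508,275,.032); print('inner z.032',(a+b)/2,np.linalg.norm(a-b))
q1,q2=f(181,206,.032),f(686,210,.032); print('edge +x',(q1+q2)/2,np.linalg.norm(q1-q2),np.degrees(np.arctan2((q1-q2)[1],(q1-q2)[0]))-90)
ex=np.array([np.cos(np.radians(11.65)),np.sin(np.radians(11.65)),0])
print('seat from edge',(q1+q2)/2-.042*ex)
z=p[2]-.004+R[2,0]*.036
a,b=f(313,373,z),f(474,373,z);m=(a+b)/2;print('lug',m,R.T@(m-p),np.linalg.norm(a-b))
E
python3 s4.py
```

```text
inner wall z.022 [0.6419 0.0249 0.022 ] 0.02563448998137398
inner z.032 [0.6445 0.0256 0.032 ] 0.024342166686970184
edge +x [0.6557 0.028  0.032 ] 0.08328405205733976 11.768903003402684
seat from edge [0.6145 0.0195 0.032 ]
lug [0.6383 0.0302 0.0795] [ 0.0357 -0.0001  0.004 ] 0.020376654929347142
```

servo_tool --rows '[{"x": 0.5, "y": -0.12, "z": -0.2, "spin": 0.0}, {"x": 0.0, "y": 0.0, "z": -0.2, "spin": 0.0}]'

```text
time: 7.78
tcp_pos: [0.6208, 0.0188, 0.0753]
eef_rot: [[0.978, 0.206, -0.033], [0.206, -0.979, 0.01], [-0.03, -0.016, -0.999]]
wrist_force: [0.2, -0.1, -4.2]
grip_width: 0.033
```

servo_tool --rows '[{"x": -0.12, "y": 0.03, "z": -0.3, "spin": 0.0}, {"x": 0.0, "y": 0.0, "z": -0.2, "spin": 0.0}]'

```text
time: 8.02
tcp_pos: [0.6168, 0.0195, 0.0597]
eef_rot: [[0.978, 0.205, -0.033], [0.205, -0.979, 0.01], [-0.031, -0.017, -0.999]]
wrist_force: [-0.3, -0.3, -3.9]
grip_width: 0.0328
```

servo_tool --rows '[{"x": 0.02, "y": 0.0, "z": -0.2, "spin": 0.0}, {"x": 0.0, "y": 0.0, "z": -0.15, "spin": 0.0}]'

```text
time: 8.28
tcp_pos: [0.6168, 0.0197, 0.049]
eef_rot: [[0.978, 0.205, -0.035], [0.206, -0.979, 0.01], [-0.032, -0.017, -0.999]]
wrist_force: [-7.2, 1.3, 21.7]
grip_width: 0.033
```

servo_tool --rows '[{"x": 0.0, "y": 0.0, "z": 0.0, "spin": 0.0}, {"x": 0.0, "y": 0.0, "z": 0.0, "spin": 0.0}, {"x": 0.0, "y": 0.0, "z": 0.0, "spin": 0.0}, {"x": 0.0, "y": 0.0, "z": 0.6, "spin": 0.0}, {"x": 0.0, "y": 0.0, "z": 0.9, "spin": 0.0}, {"x": 0.0, "y": 0.0, "z": 0.9, "spin": 0.0}, {"x": -0.5, "y": 0.0, "z": 0.9, "spin": 0.0}, {"x": -0.9, "y": 0.0, "z": 0.4, "spin": 0.0}, {"x": -0.9, "y": 0.0, "z": 0.0, "spin": 0.0}]' --fingers 0

```text
time: 9.4
tcp_pos: [0.5535, 0.0193, 0.1739]
eef_rot: [[0.979, 0.205, -0.018], [0.205, -0.979, 0.009], [-0.016, -0.013, -1.0]]
wrist_force: [-0.4, 0.4, -0.6]
grip_width: 0.0853
```

Run:
```python
from h import *
im,s=snap('wrist','w5'); print({k:s[k] for k in('tcp_pos','eef_rot','time','grip_width','wrist_force','joint_pos')})
import pickle; pickle.dump(s,open('w5.pkl','wb'))
```

```text
{'tcp_pos': array([0.55346512, 0.01932292, 0.1739406 ]), 'eef_rot': array([[ 0.97853285,  0.20527903, -0.01827494],
       [ 0.20547102, -0.97861888,  0.00931377],
       [-0.01597227, -0.0128688 , -0.99978962]]), 'time': 9.4, 'grip_width': 0.08528347736596685, 'wrist_force': array([-0.3625348 ,  0.36708217, -0.55540197]), 'joint_pos': array([-0.04856799,  0.24587565,  1.83870235,  0.00956391,  1.07574109,
        1.31073691])}
```

View pics/w5.png

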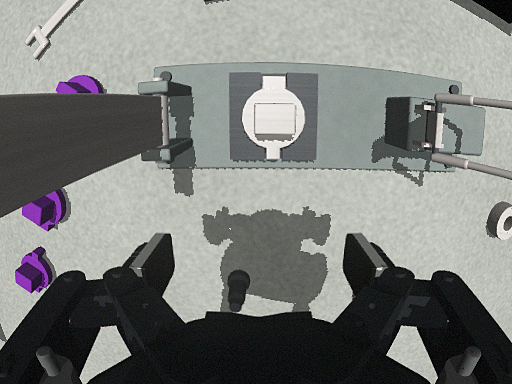

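Run:
```python
from h import *
im=cv2.imread('pics/w5.png')[:,:,::-1]
big(im,'w5c',220,60,330,170,5)
big(im,'w5l',380,60,512,190,5)
```

```text
(no output)
```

View pics/w5c.png

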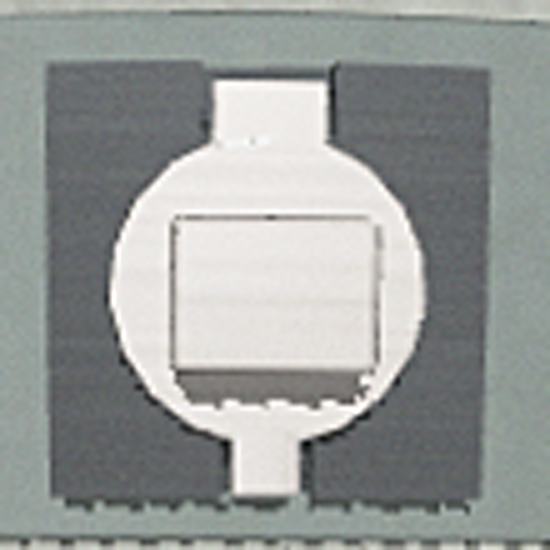

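View pics/w5l.png

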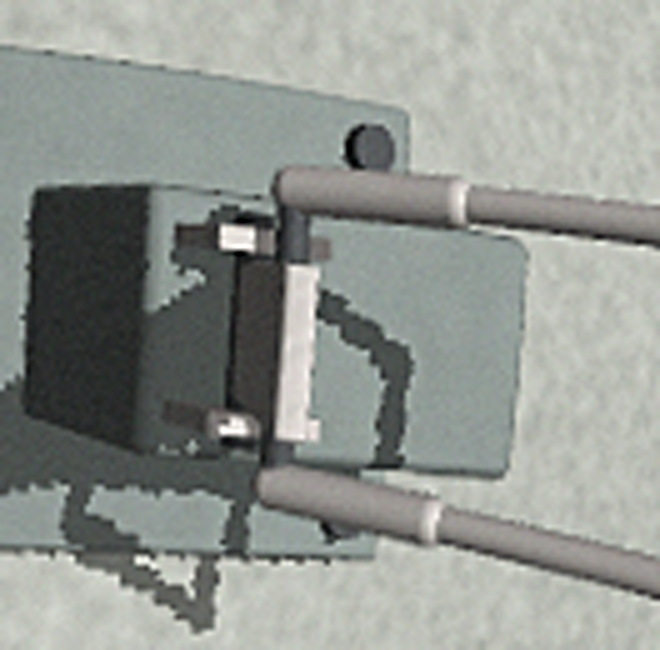

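Both lugs sit in their own notches, wide at the top and narrow at the bottom. Next I'll find the angle of the bar.

```bash
cat >> h.py <<'E'
O=np.array([.6145,.0195,0]); YAW=np.radians(11.65)
EX=np.array([np.cos(YAW),np.sin(YAW),0]);EY=np.array([-np.sin(YAW),np.cos(YAW),0]);EZ=np.array([0,0,1.])
C=np.stack([EX,EY,EZ],1)
def c2w(p): return O+C@np.asarray(p,float)
def w2c(p): return C.T@(np.asarray(p)-O)
E
python3 - <<'E'
from h import *
np.set_printoptions(precision=4,suppress=True)
im=cv2.imread('pics/side0.png')[:,:,::-1]; big(im,'s0c',245,130,325,265,4)
for a in(1.6,1.7,1.8,1.9):
    P=c2w([0,.095-.172*np.cos(a),.0805+.172*np.sin(a)]); print(a,proj('top',P),proj('side',P))
for a in(1.8,1.9,2.0,2.1):
    P=c2w([0,-.137-.07*np.cos(a),.079+.07*np.sin(a)]); print('lev',a,proj('top',P),proj('side',P))
E
```

```text
1.6 [219.108  160.7827] [271.3644 140.4684]
1.7 [212.6742 162.2025] [269.9374 137.9844]
1.8 [206.3975 163.6691] [268.5403 135.9933]
1.9 [200.366  165.1614] [267.1885 134.5049]
lev 1.8 [298.0033 148.6988] [289.972  206.8415]
lev 1.9 [295.6234 149.2771] [289.2834 205.8833]
lev 2.0 [293.3056 149.8682] [288.6112 205.1314]
lev 2.1 [291.0759 150.4653] [287.9623 204.5912]
```

View pics/s0c.png

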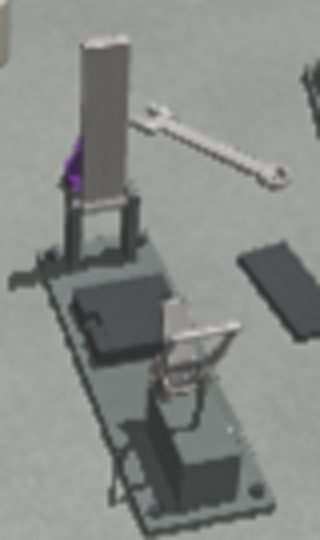

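servo_tool --rows '[{"x": -0.6, "y": 0.0, "z": 0.6, "spin": 0.0}, {"x": -0.5, "y": 0.4, "z": 0.6, "spin": 0.0}, {"x": 0.0, "y": 1.0, "z": 0.0, "spin": 0.0}, {"x": 0.0, "y": 1.0, "z": 0.0, "spin": 0.0}, {"x": 0.0, "y": 1.0, "z": 0.0, "spin": 0.0}, {"x": 0.0, "y": 1.0, "z": 0.0, "spin": 0.0}, {"x": 0.0, "y": 0.9, "z": 0.0, "spin": 0.0}, {"x": 0.6, "y": 0.1, "z": 0.0, "spin": 0.0}, {"x": 0.7, "y": 0.0, "z": 0.0, "spin": 0.0}, {"x": 0.6, "y": 0.0, "z": 0.0, "spin": 0.0}, {"x": 0.2, "y": 0.0, "z": 0.0, "spin": 0.0}]' --fingers 1

```text
time: 10.82
tcp_pos: [0.5847, 0.1884, 0.2254]
eef_rot: [[0.979, 0.206, -0.003], [0.206, -0.979, 0.013], [-0.0, -0.013, -1.0]]
wrist_force: [-0.3, -0.4, -0.3]
grip_width: -0.0004
```

Run:
```python
from h import *
im,s=snap('side','s1'); print(w2c(s['tcp_pos'])); big(im,'s1c',180,60,340,260,3)
```

```text
[0.00493502 0.17142273 0.22541999]
```

View pics/s1c.png

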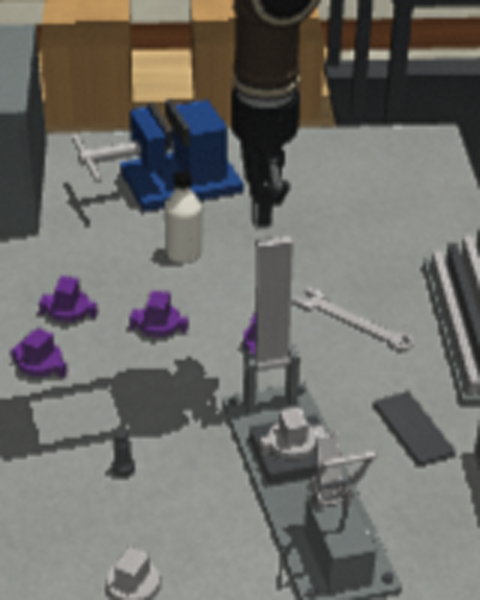

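servo_tool --rows '[{"x": 0.14, "y": -0.78, "z": -0.35, "spin": 0.0}, {"x": 0.14, "y": -0.78, "z": -0.35, "spin": 0.0}, {"x": 0.1, "y": -0.5, "z": 0.0, "spin": 0.0}, {"x": 0.1, "y": -0.5, "z": 0.0, "spin": 0.0}, {"x": 0.1, "y": -0.5, "z": 0.0, "spin": 0.0}]'

```text
time: 11.5
tcp_pos: [0.6026, 0.0967, 0.2098]
eef_rot: [[0.978, 0.208, 0.002], [0.208, -0.978, 0.017], [0.006, -0.016, -1.0]]
wrist_force: [-0.4, 1.5, -0.4]
grip_width: -0.0001
```

Run:
```python
from h import *
s=manip.read_state(); print(w2c(s['tcp_pos']),s['wrist_force'])
```

```text
[0.00393324 0.07804448 0.20982197] [-0.42534465  1.46743988 -0.44049575]
```

servo_tool --rows '[{"x": 0.07, "y": -0.4, "z": -0.2, "spin": 0.0}, {"x": 0.14, "y": -0.7, "z": -0.4, "spin": 0.0}, {"x": 0.13, "y": -0.68, "z": -0.5, "spin": 0.0}, {"x": 0.1, "y": -0.55, "z": -0.6, "spin": 0.0}, {"x": 0.06, "y": -0.36, "z": -0.55, "spin": 0.0}]'

```text
time: 12.12
tcp_pos: [0.6192, 0.0094, 0.1385]
eef_rot: [[0.978, 0.208, 0.005], [0.208, -0.978, 0.016], [0.008, -0.015, -1.0]]
wrist_force: [0.7, 1.0, 0.4]
grip_width: -0.0004
```

Run:
```python
from h import *
im,s=snap('side','s2'); print(w2c(s['tcp_pos']),s['wrist_force']); big(im,'s2c',200,100,340,260,4)
```

```text
[ 0.0025633  -0.01087871  0.13853484] [0.67100825 0.96025911 0.35469494]
```

View pics/s2c.png

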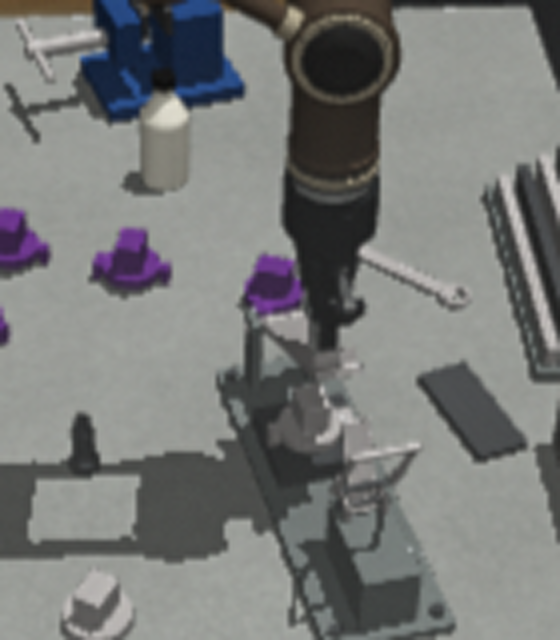

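servo_tool --rows '[{"x": 0.02, "y": -0.1, "z": -0.5, "spin": 0.0}, {"x": 0.02, "y": -0.1, "z": -0.5, "spin": 0.0}, {"x": 0.0, "y": 0.0, "z": -0.4, "spin": 0.0}, {"x": 0.0, "y": 0.0, "z": -0.3, "spin": 0.0}]'

```text
time: 12.68
tcp_pos: [0.6179, 0.0022, 0.085]
eef_rot: [[0.978, 0.208, -0.005], [0.208, -0.978, 0.015], [-0.002, -0.016, -1.0]]
wrist_force: [-20.0, -1.0, 56.5]
grip_width: -0.0001
```

servo_tool --rows '[{"x": 0.0, "y": 0.0, "z": 0.5, "spin": 0.0}, {"x": 0.0, "y": 0.0, "z": 1.0, "spin": 0.0}, {"x": -0.3, "y": 0.3, "z": 1.0, "spin": 0.0}, {"x": -1.0, "y": 0.3, "z": 0.7, "spin": 0.0}, {"x": -1.0, "y": 0.0, "z": 0.3, "spin": 0.0}]'

```text
time: 13.3
tcp_pos: [0.5504, 0.0227, 0.1944]
eef_rot: [[0.977, 0.211, 0.001], [0.211, -0.977, 0.016], [0.004, -0.015, -1.0]]
wrist_force: [0.2, 0.5, 0.2]
grip_width: -0.0
```

Run:
```python
from h import *
im,s=snap('wrist','w6'); print(s['tcp_pos'],s['wrist_force'],s['eef_rot'],s['time'])
import pickle; pickle.dump(s,open('w6.pkl','wb'))
im,s=snap('side','s3');big(im,'s3c',240,150,330,270,6)
```

```text
[0.5504464  0.02270872 0.19443157] [0.15201869 0.54729523 0.167123  ] [[ 9.77441952e-01  2.11203535e-01  5.44607627e-04]
 [ 2.11168836e-01 -9.77322080e-01  1.57884411e-02]
 [ 3.86683162e-03 -1.53172805e-02 -9.99875206e-01]] 13.3
```

View pics/w6.png

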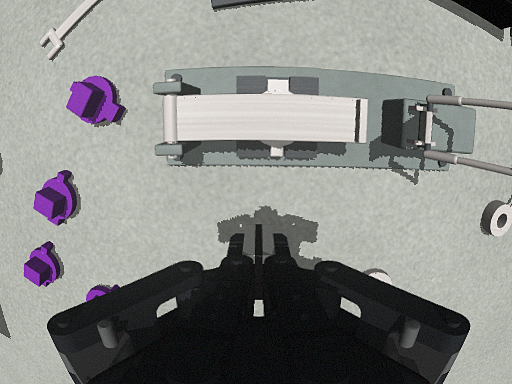

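View pics/s3c.png

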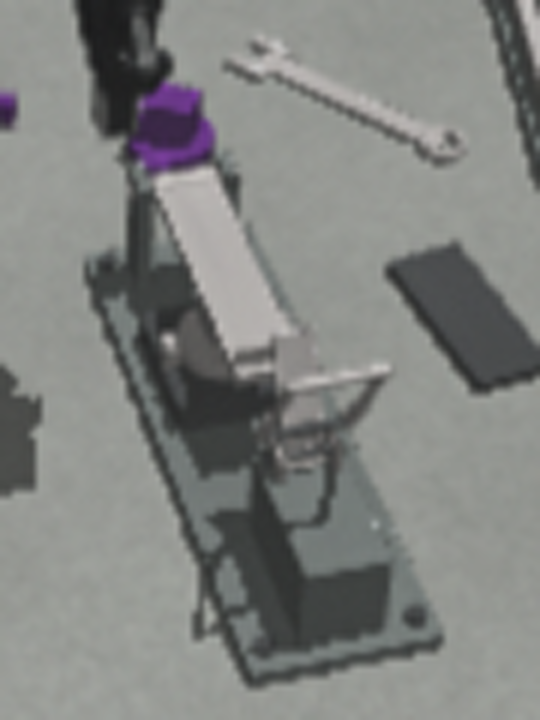

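The bar is closed: it lies level over the insert and the fingers reached z = 0.085. The loop end bar is at about (296,213) in the side view and about (319,143) in the top view.

Run:
```python
from h import *
import pickle
np.set_printoptions(precision=4,suppress=True)
P,e=tri(ray('top',319.2,143.3),ray('side',296.3,212.8)); print('loop end',w2c(P),e)
s=pickle.load(open('w6.pkl','rb'))
im=cv2.imread('pics/w6.png')[:,:,::-1]; big(im,'w6c',340,70,512,190,4)
print('lip',w2c(onz('wrist',361,120,.0975,s)))
for a in(1.8,1.95,2.1): print(a,proj('wrist',c2w([0,-.137-.07*np.cos(a),.079+.07*np.sin(a)]),s))
```

```text
loop end [-0.0003 -0.1785  0.1746] 0.0003841143017829829
lip [ 0.001  -0.067   0.0975]
1.8 [448.0485 130.3234]
1.95 [435.1344 128.7717]
2.1 [421.5884 127.2175]
```

View pics/w6c.png

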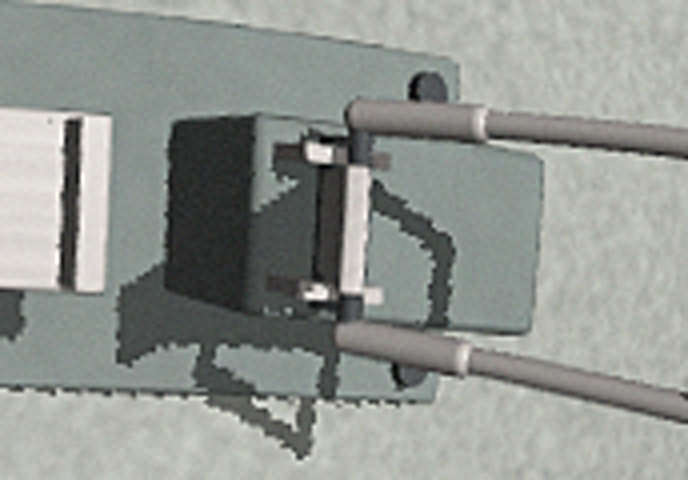

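servo_tool --rows '[{"x": 0.1, "y": -1.0, "z": 0.1, "spin": 0.0}, {"x": 0.2, "y": -1.0, "z": 0.0, "spin": 0.0}, {"x": 0.2, "y": -1.0, "z": 0.0, "spin": 0.0}, {"x": 0.2, "y": -1.0, "z": 0.0, "spin": 0.0}, {"x": 0.2, "y": -1.0, "z": 0.0, "spin": 0.0}, {"x": 0.2, "y": -1.0, "z": 0.0, "spin": 0.0}, {"x": 0.2, "y": -1.0, "z": 0.0, "spin": 0.0}, {"x": 0.5, "y": -0.3, "z": 0.0, "spin": 0.0}, {"x": 0.8, "y": 0.0, "z": 0.0, "spin": 0.0}, {"x": 0.7, "y": 0.0, "z": 0.0, "spin": 0.0}, {"x": 0.0, "y": 0.0, "z": 0.0, "spin": 0.0}]'

```text
time: 14.78
tcp_pos: [0.6589, -0.2047, 0.1908]
eef_rot: [[0.977, 0.214, 0.007], [0.214, -0.977, 0.015], [0.01, -0.013, -1.0]]
wrist_force: [-0.4, 0.2, -0.8]
grip_width: -0.0001
```

Run:
```python
from h import *
im,s=snap('side','s4'); print(w2c(s['tcp_pos']),s['wrist_force']); big(im,'s4c',220,120,360,280,4)
```

```text
[-0.00181016 -0.22854995  0.19084274] [-0.42363651  0.23631448 -0.7845333 ]
```

View pics/s4c.png

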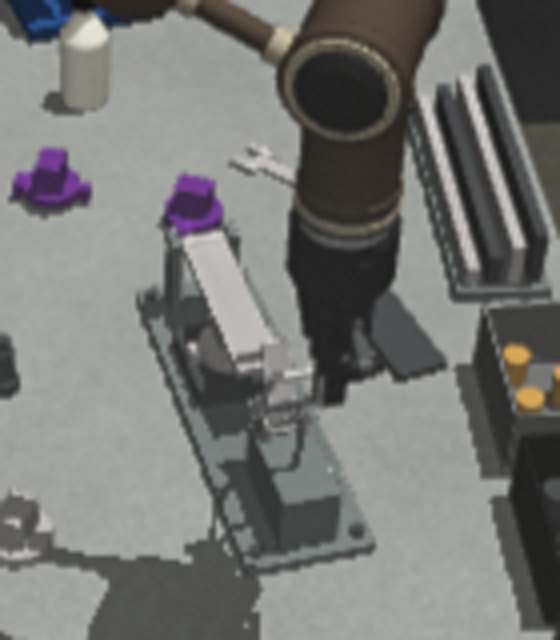

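servo_tool --rows '[{"x": 0.0, "y": 0.0, "z": -0.6, "spin": 0.0}, {"x": 0.0, "y": 0.0, "z": -0.5, "spin": 0.0}, {"x": -0.1, "y": 0.5, "z": 0.0, "spin": 0.0}, {"x": -0.1, "y": 0.5, "z": 0.0, "spin": 0.0}, {"x": -0.1, "y": 0.5, "z": 0.0, "spin": 0.0}]'

```text
time: 15.45
tcp_pos: [0.6452, -0.1566, 0.1533]
eef_rot: [[0.977, 0.212, 0.001], [0.212, -0.977, 0.017], [0.004, -0.016, -1.0]]
wrist_force: [0.4, 0.9, 1.4]
grip_width: -0.0002
```

Run:
```python
from h import *
im,s=snap('side','s5'); print(w2c(s['tcp_pos']),s['wrist_force']); big(im,'s5c',250,160,330,270,5)
im,s=snap('top','t5');  big(im,'t5c',205,120,335,195,6)
```

```text
[-0.00546901 -0.17871393  0.15330187] [0.40698428 0.86643457 1.37324153]
```

View pics/s5c.png

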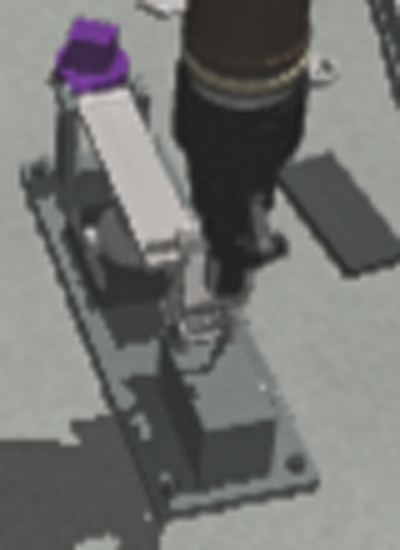

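servo_tool --rows '[{"x": -0.09, "y": 0.45, "z": 0.1, "spin": 0.0}, {"x": -0.09, "y": 0.45, "z": 0.1, "spin": 0.0}, {"x": -0.09, "y": 0.4, "z": 0.1, "spin": 0.0}, {"x": -0.05, "y": 0.3, "z": 0.0, "spin": 0.0}, {"x": 0.0, "y": 0.0, "z": 0.0, "spin": 0.0}]'

```text
time: 16.18
tcp_pos: [0.636, -0.1038, 0.165]
eef_rot: [[0.977, 0.215, 0.004], [0.215, -0.976, 0.016], [0.007, -0.015, -1.0]]
wrist_force: [-1.3, -1.2, 0.2]
grip_width: 0.0
```

Run:
```python
from h import *
im,s=snap('side','s6'); print(w2c(s['tcp_pos']),s['wrist_force']); big(im,'s6c',250,160,330,270,5)
```

```text
[-0.00383126 -0.12513377  0.16504546] [-1.29637956 -1.18017983  0.17921555]
```

View pics/s6c.png

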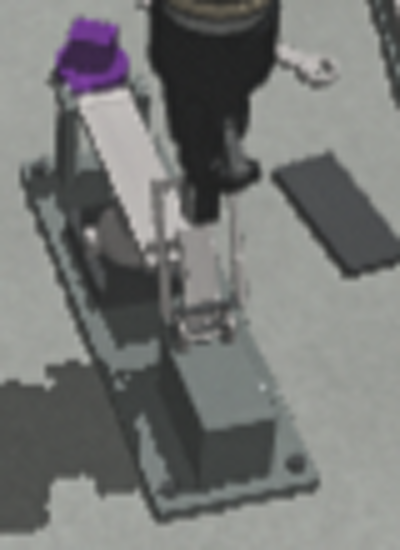

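servo_tool --rows '[{"x": -0.06, "y": 0.35, "z": 0.1, "spin": 0.0}, {"x": 0.0, "y": 0.0, "z": 0.3, "spin": 0.0}, {"x": 0.0, "y": 0.0, "z": 0.3, "spin": 0.0}]'

```text
time: 16.6
tcp_pos: [0.6337, -0.0937, 0.1862]
eef_rot: [[0.977, 0.214, 0.002], [0.214, -0.977, 0.016], [0.006, -0.015, -1.0]]
wrist_force: [0.8, -0.1, 0.2]
grip_width: 0.0001
```

Run:
```python
from h import *
im,s=snap('side','s7'); print(w2c(s['tcp_pos']),s['wrist_force']); big(im,'s7c',250,160,330,270,5)
im,s=snap('wrist','w7')
```

```text
[-0.00401321 -0.11473397  0.18622384] [ 0.84163635 -0.11575139  0.17738717]
```

View pics/s7c.png

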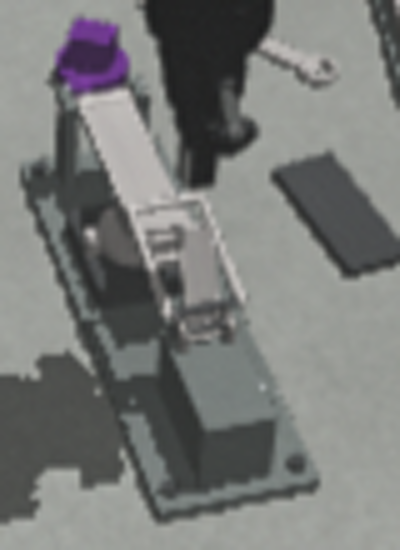

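View pics/w7.png

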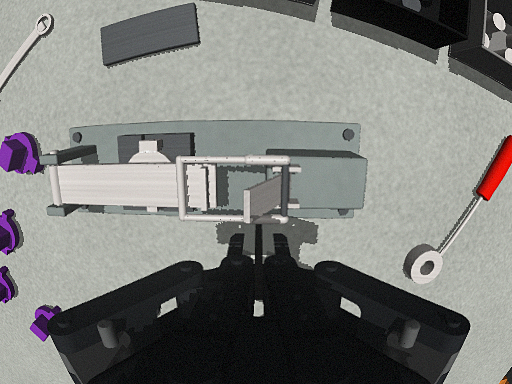

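servo_tool --rows '[{"x": 0.0, "y": 0.6, "z": 0.0, "spin": 0.0}, {"x": -0.1, "y": 0.6, "z": 0.0, "spin": 0.0}, {"x": 0.0, "y": 0.0, "z": 0.0, "spin": 0.0}]'

```text
time: 17.08
tcp_pos: [0.6312, -0.0552, 0.1873]
eef_rot: [[0.977, 0.213, 0.005], [0.213, -0.977, 0.016], [0.008, -0.015, -1.0]]
wrist_force: [0.3, 0.6, -0.4]
grip_width: -0.0001
```

Run:
```python
from h import *
np.set_printoptions(precision=4,suppress=True)
import pickle
im,s=snap('wrist','w8'); pickle.dump(s,open('w8.pkl','wb')); print(w2c(s['tcp_pos']),s['wrist_force']); big(im,'w8c',150,100,350,240,4)
im,_=snap('side','s8'); big(im,'s8c',250,160,330,270,5)
for y in(-.062,-.05): print(proj('wrist',c2w([0,y,.089]),s))
```

```text
[ 0.0013 -0.0766  0.1873] [ 0.2603  0.5504 -0.3792]
[242.6901 193.4075]
[228.5866 193.1788]
```

View pics/w8c.png

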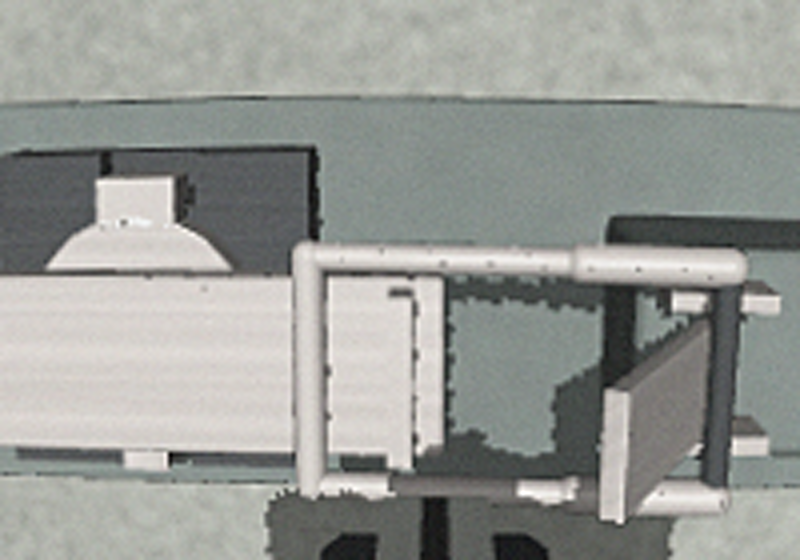

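View pics/s8c.png

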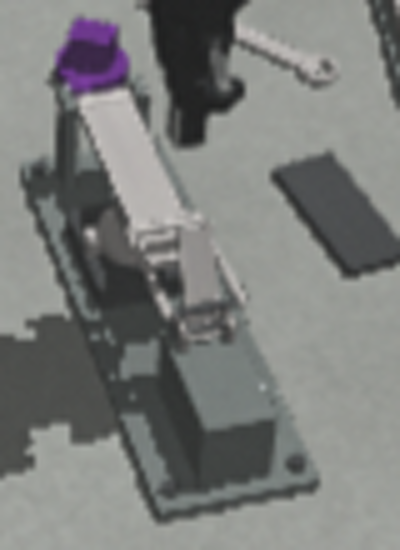

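servo_tool --rows '[{"x": 0.0, "y": 0.0, "z": -1.0, "spin": 0.0}, {"x": 0.0, "y": 0.0, "z": -0.9, "spin": 0.0}, {"x": 0.1, "y": -0.5, "z": 0.0, "spin": 0.0}, {"x": 0.1, "y": -0.5, "z": 0.0, "spin": 0.0}, {"x": 0.1, "y": -0.5, "z": 0.0, "spin": 0.0}, {"x": 0.1, "y": -0.4, "z": 0.0, "spin": 0.0}]'

```text
time: 17.92
tcp_pos: [0.6466, -0.1183, 0.1329]
eef_rot: [[0.977, 0.212, 0.011], [0.212, -0.977, 0.014], [0.014, -0.012, -1.0]]
wrist_force: [-0.9, 0.7, -0.7]
grip_width: 0.0002
```

Run:
```python
from h import *
np.set_printoptions(precision=4,suppress=True)
im,s=snap('wrist','w9'); print(w2c(s['tcp_pos']),s['wrist_force']); big(im,'w9c',110,90,350,260,3)
im,s=snap('side','s9'); big(im,'s9c',250,160,330,270,5)
```

```text
[ 0.0036 -0.1415  0.1329] [-0.8771  0.7446 -0.71  ]
```

View pics/w9c.png

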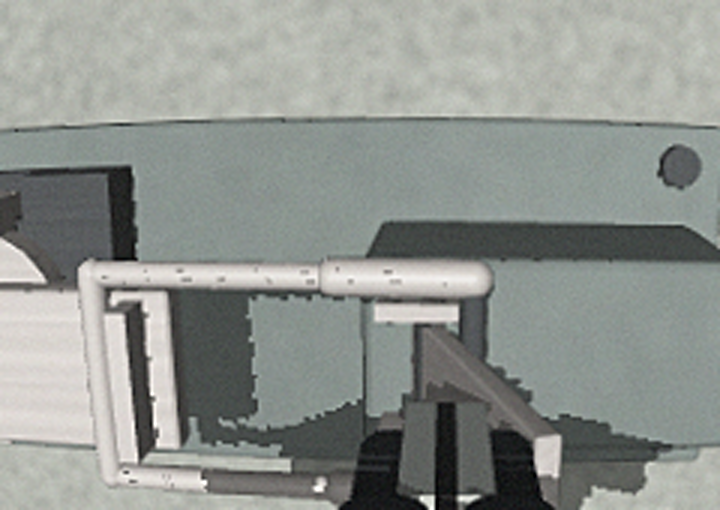

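View pics/s9c.png

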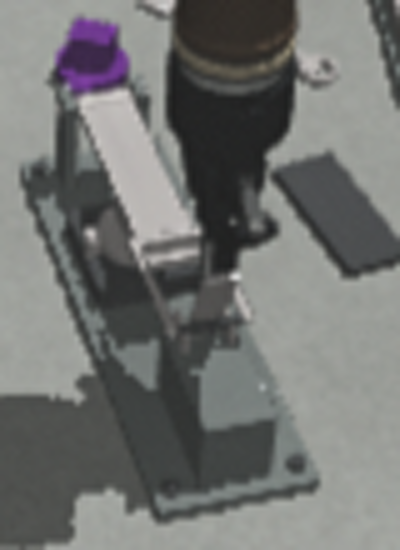

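servo_tool --rows '[{"x": 0.07, "y": -0.45, "z": -0.3, "spin": 0.0}, {"x": 0.07, "y": -0.42, "z": -0.4, "spin": 0.0}, {"x": 0.06, "y": -0.33, "z": -0.47, "spin": 0.0}, {"x": 0.04, "y": -0.2, "z": -0.4, "spin": 0.0}]'

```text
time: 18.52
tcp_pos: [0.656, -0.1633, 0.085]
eef_rot: [[0.977, 0.212, 0.016], [0.212, -0.977, 0.013], [0.018, -0.009, -1.0]]
wrist_force: [-0.6, 1.1, -0.0]
grip_width: -0.0001
```

Run:
```python
from h import *
np.set_printoptions(precision=4,suppress=True)
im,s=snap('wrist','w10'); print(w2c(s['tcp_pos']),s['wrist_force']); big(im,'w10c',110,90,350,260,3)
```

```text
[ 0.0037 -0.1874  0.085 ] [-0.5703  1.0542 -0.0165]
```

View pics/w10c.png

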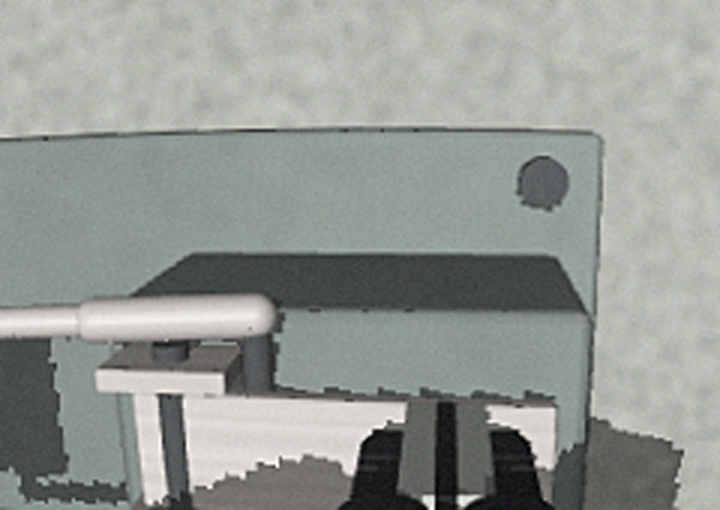

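servo_tool --rows '[{"x": 0.0, "y": 0.0, "z": -0.18, "spin": 0.0}, {"x": 0.0, "y": 0.0, "z": 0.4, "spin": 0.0}, {"x": 0.0, "y": 0.0, "z": 1.0, "spin": 0.0}, {"x": -0.2, "y": 0.2, "z": 1.0, "spin": 0.0}, {"x": -1.0, "y": 0.5, "z": 1.0, "spin": 0.0}, {"x": -1.0, "y": 0.5, "z": 0.3, "spin": 0.0}, {"x": -0.5, "y": 0.5, "z": 0.0, "spin": 0.0}]'

```text
time: 19.45
tcp_pos: [0.5733, -0.1133, 0.1948]
eef_rot: [[0.977, 0.212, 0.014], [0.212, -0.977, 0.01], [0.016, -0.007, -1.0]]
wrist_force: [-0.5, 0.1, 0.3]
grip_width: -0.0
```

Run:
```python
from h import *
np.set_printoptions(precision=4,suppress=True)
im,s=snap('wrist','w11'); print(w2c(s['tcp_pos']),s['wrist_force'],s['time']); big(im,'w11c',120,50,390,220,3)
c=lambda p:proj('wrist',c2w(p),s)
r=lambda p:((c(p)-np.array([120,50]))*3+1).round()
print('keeper',r([0,-.062,.089]),'lip',r([0,-.068,.0975]),'levertip',r([0,-.207,.079]),'tip.08',r([0,-.207,.0846]))
print('insert lug outer',r([.038,0,.044]),r([-.038,0,.044]),'bar end top',r([0,-.077,.0855]))
im,s=snap('side','s11'); big(im,'s11c',250,160,330,270,5)
```

```text
[-0.0672 -0.1217  0.1948] [-0.4684  0.1084  0.2576] 19.45
keeper [209. 190.] lip [223. 190.] levertip [707. 200.] tip.08 [713. 200.]
insert lug outer [68. 90.] [ 72. 306.] bar end top [263. 189.]
```

View pics/w11c.png

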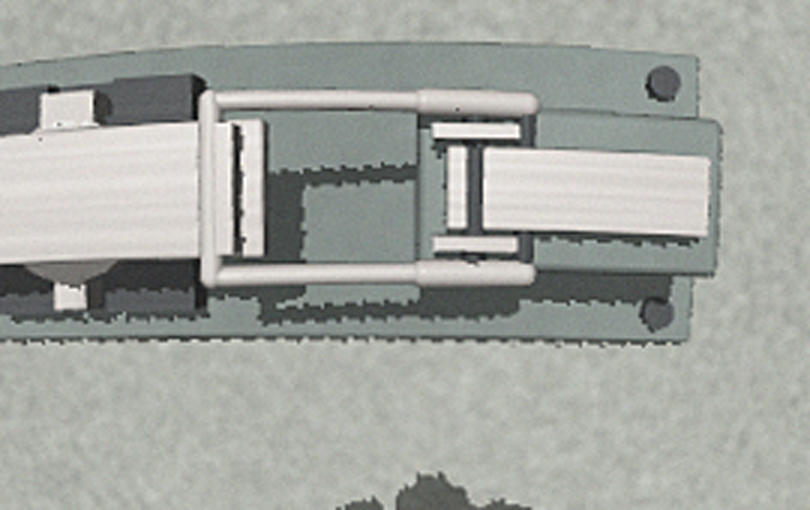

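View pics/s11c.png

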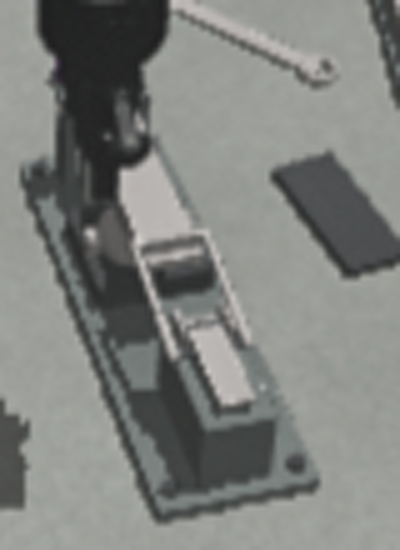

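Run:
```python
from h import *
im,s=snap('top','t12'); big(im,'t12c',130,90,400,260,3)
a=cv2.imread('pics/top0.png'); b=cv2.imread('pics/t12.png')
print(job_done(), s['time'])
```

```text
the job is handed in; nothing more can be done
None 19.55
```

View pics/t12c.png

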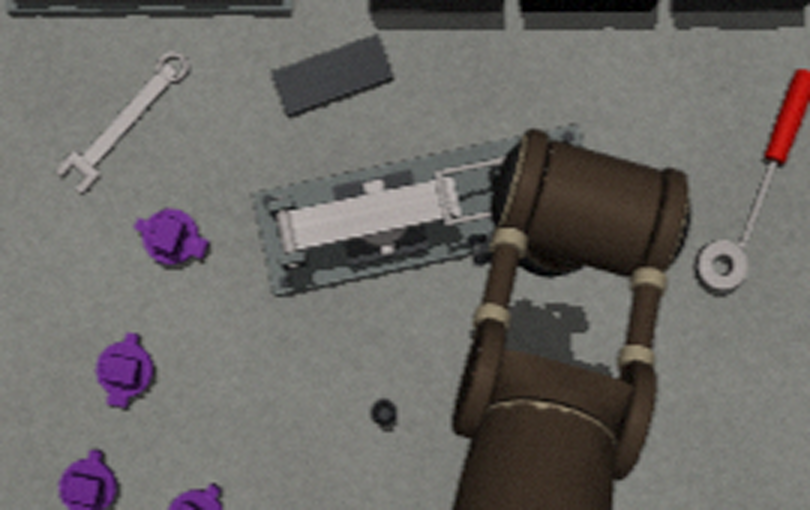

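I seated the lugged grey insert in the carrier, closed the hold-down bar, hooked the loop behind the keeper lip and pressed the lever flat. I handed the job in at about 19.6 s, and it reports no verdict.

**Last checks:**
- **Insert:** both lugs show in the notch of their own width. That it is fully seated I infer from the bar lying level over it.
- **Bar:** it lies level, and the finger tips reached z = 0.085 m on its top, against 0.0855 m expected.
- **Loop:** its end bar is where the keeper point should be in the wrist picture, behind the lip.
- **Lever:** it lies flat. The finger tips were at z = 0.085 m over it with no force, which puts it below about 0.055 rad, and I then pressed a little further.
- **Bystanders:** the punch, ring, wrench, offcut and screwdriver look unmoved in the last top picture. The blank is hidden by the arm and the oil bottle is outside that crop, but nothing came near either.
- **Gripper:** it was clear of everything, with wrist forces under 1 N.

**Where checks fell short or disagreed:**
- Closing the bar pressed at 56 N on the wrist for a moment. The finger tips made the contact, and it was below the 120 N wrist limit.
- The lever tip was about 1 px from its flat position in the wrist picture, too little to tell 0 from 0.08 rad.
- My first rough reading of the seat from the top camera differed by about 4 mm from the wrist camera, which I used.
- I did not measure the loop's stretch directly.

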